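# Scrape the casting plate clean and lean the scraper to dry

### The arm

A 6-joint arm with a two-finger parallel gripper is mounted at the origin on the work surface. World frame = base frame: x ahead of the robot, y to its left, z up, the work surface at z = 0. Lengths are in m, angles in rad, forces in N, time in s.
With the tool pointing down it reaches from about 0.375 to 0.975 m from the base axis. Payload 3.8 kg.
Tool frame: the origin (TCP) lies midway between the tips of the shut fingers; the grasp point (between the pads) lies 19 mm behind it; z points along the fingers, y is the line along which they close (so a half turn about z gives the same grasp; the last joint's range is limited). The gripper opens to 88 mm and grips with 3 to 60 N. Pads are 18 mm wide; open, the fingers measure 123 mm over their backs; the gripper's body (75 mm by 187 mm) begins 45 mm behind the grasp point.
Start: joints at [-1.181, 0.264, 1.604, -0, 1.274, -0.037], TCP at [0.279, -0.614, 0.239] pointing down, gripper open.
Joint ranges: [-2.63, 2.63], [-0.94, 2.18], [0.31, 2.57], [-1.31, 4.45], [0, 2.66], [-2.55, 2.55]. Speed limits (rad/s): [2.57, 2.57, 3.14, 3.14, 3.14, 3.14].

### API

Orientations are given as a rotation vector (axis times angle).
In Python, from cell import manip, inverse_kinematics, cams, order gives the robot as it stands. Calls block until the motion is done:
- manip.move_pose(position, orientation): joint-space move of the TCP to a pose.
- manip.move_linear(position, rate=0.15, rot=None): straight line of the TCP; rot=None keeps the orientation; rate is the mean speed in m/s.
- manip.set_joints(angles): joint-space move.
- manip.set_gripper(opening, force=None): finger opening in m; force is the grip in N (None keeps the last); returns when the fingers have stopped.
- manip.dwell(seconds).
- inverse_kinematics(position, orientation): joint angles nearest the present ones, or None.
- manip.state(): the state.
- cams.capture(name): name is "scene" or "side" or "wrist"; returns a dict with "image" (480x640x3 uint8, blue, green, red), "z_map" (480x640 float32, m along the optical axis (not along the pixel's ray), 0 where there is no reading), "intrinsics" (3x3 intrinsics, pixels), "k1" (the pictures are not rectified: a ray, as slopes to the right and down, at radius r is drawn at 1 + k1 r^2 times it, then the intrinsics apply), "position" and "orientation" of the camera in the world; the wrist camera has in their place "T_tool_cam" (4x4, takes a point from camera to tool coordinates, whose origin is the TCP and whose axes are the flange's). Camera axes: x right, y down, z forward; pixel columns grow to the right and rows downward; lengths in m; the calibration is good to about 2 mm. A picture is of the moment at which its call begins: read the wrist's pose just before it.
A pose or a line that the arm cannot do raises manip.IKError and nothing moves.
- order.close_job(): hands the job in; it is judged then, once.
The state is a dict: "clock": time; "joint_pos": joint angles; "joint_velocities": joint speeds; "tau": joint torques, N m; "tool_pos": TCP position; "tcp_rot": TCP orientation; "contact_force": force on the tool from outside, world axes, zero at the start; "moment": the same for the moment, N m; "gripper_width": finger opening in m; "grasp_force": force on a finger pad.
Only numpy, scipy, OpenCV 4.12 (cv2) and the standard library are available. Lean on these libraries where they do the work, as an engineer would, in place of code of your own. Each camera call takes 0.05 s, during which the arm holds its last target. There are 200 camera calls.

### The job

Wipe all five dried chips off the steel casting plate into the grey catch tray with the scraper block, not with the fingers. Then set the scraper on the bench, blade edge down, leaning at a clear slant against the pale brick so that its blade can dry, and let go. Leave the jar, the tub lid and the spatula where they are.

Things in the scene. Friction and masses are not known exactly. Their poses are not given: they have to be found in the camera images.
- plate: Steel casting plate, fixed: flat top 170 (its x) by 200 (its y) mm, 12 mm thick, on four short feet. Origin at bench level under its centre; the flat top is 42 mm above the origin. Axes x and y along its edges, z up.
- tray: Grey open catch tray, fixed, 200 (x) by 120 (y) by 25 mm high, walls and floor 4 mm; it stands along one of the plate's two 170 mm edges (+y or -y side), its near rim tucked 10 mm under the plate's overhanging edge. Origin at the centre of its underside; axes parallel to the plate's.
- brick: Pale refractory brick, fixed, lying on the bench, 150 (x) by 45 (y) by 50 mm high, on the other side of the plate from the tray, with a 27 mm gap to the plate's edge. Origin at the centre of its underside; axes parallel to the plate's.
- scraper: Loose scraper block: white plastic slab 150 long (x) by 24 thick (y) by 120 mm high (z) whose lowest 14 mm is a dark rubber blade; 0.4 kg, same shape from both faces. Stands upright on its blade edge on the bench. Origin at the centre of its underside (the blade edge).
- jar: Bystander: small closed white jar with a grey cap, 60 mm across, 60 mm high. Origin at the centre of its underside.
- tub_lid: Bystander: flat white tub lid lying beyond the plate, 110 mm across, 7 mm thick. Origin at the centre of its underside.
- spatula: Bystander: spatula about 190 mm long lying on the bench beyond the plate. Origin underneath it, x along its length.
- chip0: Loose chip of dried casting slip lying on the plate, about 26 by 19 mm and 9 to 11 mm thick, 12 g. Origin at the centre of its underside.
- chip1: Loose chip of dried casting slip lying on the plate, about 26 by 19 mm and 9 to 11 mm thick, 12 g. Origin at the centre of its underside.
- chip2: Loose chip of dried casting slip lying on the plate, about 26 by 19 mm and 9 to 11 mm thick, 12 g. Origin at the centre of its underside.
- chip3: Loose chip of dried casting slip lying on the plate, about 26 by 19 mm and 9 to 11 mm thick, 12 g. Origin at the centre of its underside.
- chip4: Loose chip of dried casting slip lying on the plate, about 26 by 19 mm and 9 to 11 mm thick, 12 g. Origin at the centre of its underside.
Things that resemble listed ones, but are neither listed nor needed, are in the scene too. What is shaped like the scraper but red is not meant.

How it is judged:
On the way, in this order (a step that is already met when the one before it is completed fails the run):
1. all five chips have been wiped into the tray (x of chip0 in the frame of tray between -0.1 and 0.1 m and y of chip0 in the frame of tray between -0.06 and 0.06 m and z of each of chip0, chip1, chip2, chip3, chip4 in the frame of tray below 0.035 m and x of chip1 in the frame of tray between -0.1 and 0.1 m and y of chip1 in the frame of tray between -0.06 and 0.06 m and x of chip2 in the frame of tray between -0.1 and 0.1 m and y of chip2 in the frame of tray between -0.06 and 0.06 m and x of chip3 in the frame of tray between -0.1 and 0.1 m and y of chip3 in the frame of tray between -0.06 and 0.06 m and x of chip4 in the frame of tray between -0.1 and 0.1 m and y of chip4 in the frame of tray between -0.06 and 0.06 m), for 0.2 s.
2. the scraper leans against the brick, released (angle between scraper's own z axis and vertical between 0.22 and 0.85 rad and height (world z) of scraper below 0.025 m and contact force between scraper and brick above 0.05 N and contact force between scraper and the fingers below 0.05 N and linear speed of scraper below 0.02 m/s and angular speed of scraper below 0.1 rad/s), for 0.2 s.
At the end, for the whole second after the job is handed in: All five chips lie inside the tray (within its outline, less than 35 mm above its underside). The scraper stands blade down on the bench (centre of its underside below 25 mm), touches the brick, slants 13 to 48 degrees from upright, is at rest and is not held (all of step 1 and all of step 2).
It fails at once if the fingers touched a chip (contact force between the fingers and chip0 above 0.3 N or contact force between the fingers and chip1 above 0.3 N or contact force between the fingers and chip2 above 0.3 N or contact force between the fingers and chip3 above 0.3 N or contact force between the fingers and chip4 above 0.3 N).
It fails at once if the jar, tub lid or spatula was moved by more than 20 mm or the jar tipped (distance of any of jar, tub_lid, spatula from where it was at the start of the episode above 0.02 m or angle between jar's own z axis and vertical above 0.4 rad).
It also fails if it takes over 48 s, if anything falls off the work surface, if the arm or the gripper's body presses on something with over 40 N, if the wrist force passes 120 N, or if a joint passes its speed limit or range.

## Working session

There is one attempt and no reset: what is moved stays moved. The work goes in short steps, each a Python script; the robot and the scene stay as the last script left them, time stands still between calls to the robot, and variables do not carry over. Pictures are saved under pics/ and viewed, at most 10 in all, crops included, and the job is handed in when it is done.

```bash
mkdir -p pics; ls; cat > h.py <<'E'
import numpy as np, cv2
from scipy.spatial.transform import Rotation as R
def cap(cams,name,fn=None):
    c=cams.capture(name)
    if fn: cv2.imwrite('pics/'+fn,c['image'])
    return c
def rot(o):
    o=np.array(o,float)
    if o.shape==(3,3): return o
    return R.from_rotvec(o).as_matrix() if o.size==3 else R.from_quat(o).as_matrix()
def rays(c,uv):
    K=np.array(c['intrinsics']);k=float(c['k1'])
    uv=np.atleast_2d(np.array(uv,float))
    D=cv2.undistortPoints(uv.reshape(-1,1,2),K,np.array([k,0,0,0,0.]))[:,0]
    return np.c_[D,np.ones(len(D))]
def onplane(c,uv,z):
    d=rays(c,uv)@rot(c['orientation']).T; p=np.array(c['position'])
    return p+d*((z-p[2])/d[:,2])[:,None]
def atdepth(c,uv):
    uv=np.atleast_2d(uv).astype(int); z=c['z_map'][uv[:,1],uv[:,0]]
    return np.array(c['position'])+(rays(c,uv)*z[:,None])@rot(c['orientation']).T
E
python3 - <<'E'
from cell import manip,cams
from h import *
import pickle
for n in('scene','side'):
    c=cap(cams,n,n+'0.png'); print(n,c['position'],c['orientation'],c['k1'],np.array(c['intrinsics']).tolist())
    pickle.dump(c,open(n+'.pkl','wb'))
print(manip.state())
E
```

```text
pics
scene [1.58092395 0.33890039 1.04397797] [-1.48666717 -1.99594017  0.9144579 ] -0.1869779146385688 [[614.8755244293175, 0.0, 318.3102271416704], [0.0, 614.8755244293175, 246.03293666686872], [0.0, 0.0, 1.0]]
side [0.08781557 0.80944279 0.80725727] [-0.59023829  2.61045127 -1.20869923] 0.03637285821061711 [[583.6016291415166, 0.0, 320.3769368560493], [0.0, 583.6016291415166, 240.08171036116246], [0.0, 0.0, 1.0]]
{'clock': 0.1, 'joint_pos': array([-1.18093763e+00,  2.64686835e-01,  1.60523352e+00, -2.89349850e-05,
        1.27367029e+00, -3.68854719e-02]), 'joint_velocities': array([ 0.00105668, -0.00335621, -0.00289908, -0.00039404, -0.00057118,
        0.00038871]), 'tau': array([ 5.52462043e-04, -5.03618753e+01, -3.58073223e+01,  7.30521698e-02,
        2.32819270e-02, -5.91167691e-05]), 'tool_pos': array([ 0.2791469 , -0.61388019,  0.23750852]), 'tcp_rot': array([-3.06842843e+00, -6.64850874e-01,  5.93420401e-04]), 'contact_force': array([-0.3851178 , -0.2164446 , -0.58925616]), 'moment': array([0.01517423, 0.03793728, 0.0334472 ]), 'grasp_force': 0.0, 'gripper_width': 0.088284757069889}
```

View pics/scene0.png

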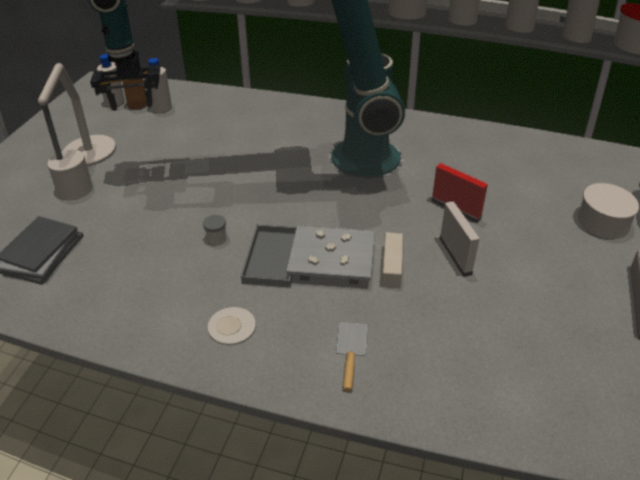

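View pics/side0.png

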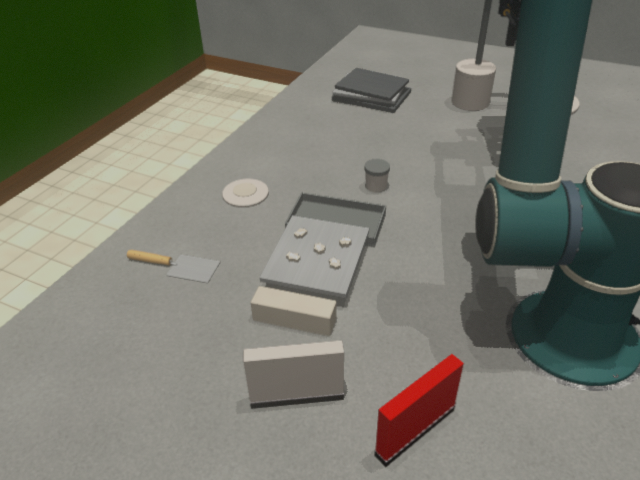

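The scene view shows two scraper-shaped things: a white slab with a dark blade at scene (459,238) / side (295,373), and a red one at scene (459,191) / side (420,410). The white one fits, since the red one is ruled out. The tray is on the far −y side of the plate, the brick on the +y side, and the five chips are at about scene (312–347, 234–260). I'll confirm the scraper in a crop and measure using depth heights.

```bash
cat > meas.py <<'E'
from h import *
import pickle
def cloud(c):
    v,u=np.mgrid[0:480,0:640]; uv=np.c_[u.ravel(),v.ravel()]
    P=atdepth(c,uv); ok=c['z_map'].ravel()>0
    return uv,P,ok
def rect(P):
    # plan rectangle in metres; returns centre,size,angle
    (c,s,a)=cv2.minAreaRect((P[:,:2]*1000).astype(np.float32)); return np.round(c,1),np.round(s,1),round(a,1)
if __name__=='__main__':
  for n in('scene','side'):
    c=pickle.load(open(n+'.pkl','rb'));uv,P,ok=cloud(c)
    hsv=cv2.cvtColor(c['image'],cv2.COLOR_BGR2HSV).reshape(-1,3)
    inb=ok&(P[:,0]>.3)&(P[:,0]<.9)&(P[:,1]>-.45)&(P[:,1]<.5)
    f=inb&(abs(P[:,2])<.02); print(n,'bench z med',np.median(P[f,2]))
    for nm,lo,hi in(('plate',.035,.046),('brick/chips',.0465,.058),('scrapertop',.112,.126),('mid',.06,.11),('low',.012,.034)):
        m=(inb&(P[:,2]>lo)&(P[:,2]<hi)).reshape(480,640).astype(np.uint8)
        k,lab,st,ce=cv2.connectedComponentsWithStats(m)
        for i in range(1,k):
            if st[i,4]>12:
                Q=P[(lab==i).ravel()]; h=np.median(hsv[(lab==i).ravel()],0)
                print(nm,np.round(ce[i]),st[i,4],rect(Q),'z',round(np.median(Q[:,2]),4),'hsv',h)
E
python3 meas.py
python3 -c "
import cv2
a=cv2.imread('pics/side0.png')[320:470,220:480];b=cv2.imread('pics/side0.png')[180:330,220:480]
cv2.imwrite('pics/crop1.png',cv2.resize(cv2.vconcat([a,b]),None,fx=1.9,fy=1.9,interpolation=2))"
```

```text
scene bench z med 0.00018981764170322712
plate [216. 233.] 56 (array([ 508.9, -274.1]), array([25.1, 49.5]), 26.9) z 0.0398 hsv [17. 31. 76.]
plate [332. 253.] 3533 (array([493.1,  33.3]), array([180.6, 200. ]), 9.8) z 0.041 hsv [ 21.  13. 137.]
plate [457. 249.] 123 (array([391.2, 319.7]), array([151.1,  25.6]), 39.9) z 0.0408 hsv [15. 33. 70.]
plate [391. 275.] 63 (array([539.6, 192.4]), array([10.5, 40.9]), 9.7) z 0.0412 hsv [18. 44. 84.]
brick/chips [216. 226.] 124 (array([ 496.6, -274.5]), array([43. , 55.9]), 77.7) z 0.0555 hsv [25. 16. 80.]
brick/chips [206. 221.] 16 (array([ 491.5, -306.8]), array([12.9, 28.7]), 67.7) z 0.057 hsv [35. 14. 95.]
brick/chips [458. 247.] 137 (array([391.9, 320.6]), array([151.2,  26.8]), 39.9) z 0.0521 hsv [16. 34. 69.]
brick/chips [320. 234.] 50 (array([453.1, -10.6]), array([20.5, 22.1]), 31.3) z 0.0516 hsv [ 19.  35. 144.]
brick/chips [346. 237.] 49 (array([443.2,  55.7]), array([22., 31.]), 84.5) z 0.0497 hsv [ 19.  36. 149.]
brick/chips [393. 254.] 696 (array([467.1, 181. ]), array([152.3,  45.1]), 9.6) z 0.0499 hsv [ 19.   45.  175.5]
brick
[... 3315 characters left out ...]
 183.] 160 (array([ 478.9, -269.1]), array([50.6, 26.3]), 28.0) z 0.0237 hsv [ 18.  29. 100.]
low [341. 208.] 670 (array([ 513. , -105.4]), array([200.7, 146. ]), 9.9) z 0.0199 hsv [30. 13. 75.]
low [148. 256.] 280 (array([809.9, 163.3]), array([95.9, 20.6]), 13.0) z 0.0162 hsv [ 19. 109. 186.]
low [288. 286.] 100 (array([499.1, 133.6]), array([113.1,   5.8]), 9.9) z 0.0319 hsv [25.  15.5 90. ]
low [332. 294.] 45 (array([414.2, 118. ]), array([50.6,  7.6]), 10.0) z 0.0323 hsv [25. 15. 89.]
low [294. 320.] 697 (array([454.3, 198. ]), array([154.5,  46.2]), 26.1) z 0.0232 hsv [ 19.  39. 112.]
low [296. 395.] 787 (array([374.9, 336.4]), array([148.8,   6.1]), 31.6) z 0.0232 hsv [ 16.  30. 108.]
```

View pics/crop1.png

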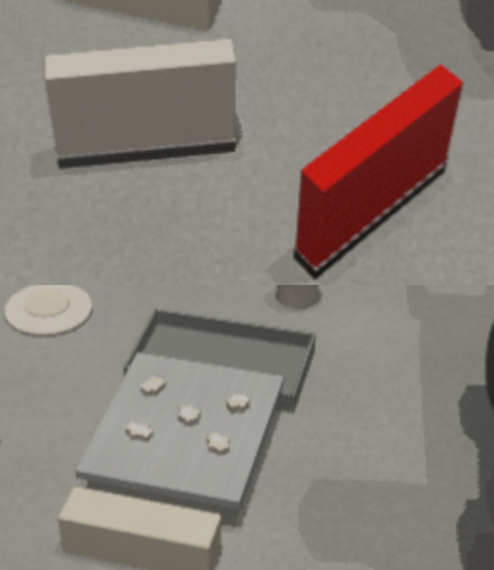

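The crop confirms it: the white slab with the dark blade is the scraper. All sizes and heights agree (plate 42 mm high, brick 150×45×50, scraper 150×24×120). The plate frame comes out at about (0.491, 0.0325) with yaw 9.7°, and the brick and tray offsets fit to about 1 mm. Next I check reach for all the poses and where the red block is.

```bash
cat > plan.py <<'E'
from h import *
YP=np.deg2rad(9.7); C=np.array([.4905,.0325,0]); YS=np.deg2rad(31.7); S=np.array([.382,.3265,0])
RP=R.from_euler('z',YP)
H=.078; TH=np.deg2rad(22)
def orient(yaw,th=0,flip=0):
    # scraper frame: yaw, tilt th about its x (top towards -y); tool = scraper turned half about x
    return (R.from_euler('z',yaw)*R.from_euler('x',th)*R.from_euler('x',np.pi)*R.from_euler('z',np.pi*flip)).as_rotvec()
def pl(x,y,z): return C+RP.apply([x,y,z])
def lean(dy=0,dz=0):  # pivot (blade corner nearest the brick) to TCP
    v=np.array([0,np.cos(TH),np.sin(TH)]);u=np.array([0,-np.sin(TH),np.cos(TH)])
    return pl(*(np.array([0,.172+.05*np.tan(TH)+dy,dz])+.012*v+H*u))
E
python3 - <<'E'
from plan import *; from meas import cloud; import pickle
from cell import inverse_kinematics as ik
c=pickle.load(open('side.pkl','rb'));uv,P,ok=cloud(c)
hsv=cv2.cvtColor(c['image'],cv2.COLOR_BGR2HSV).reshape(-1,3)
m=ok&(hsv[:,1]>180)&((hsv[:,0]<8)|(hsv[:,0]>172))&(P[:,2]>.112)&(P[:,1]>.1)&(P[:,1]<.6)
print('red',cv2.boxPoints(cv2.minAreaRect((P[m,:2]*1000).astype(np.float32))).round())
for f in(0,1):
  for n,p,o in(('hover',S+[0,0,.2],orient(YS,0,f)),('grasp',S+[0,0,H],orient(YS,0,f)),('start',pl(0,.08,.122),orient(YP,0,f)),('end',pl(0,-.125,.122),orient(YP,0,f)),('lean',lean(.003,.002),orient(YP,TH,f)),('leanup',lean(.03,.08),orient(YP,TH,f))):
    q=ik(p,o); print(f,n,p.round(3),None if q is None else np.round(q,2))
E
```

```text
red [[144. 242.]
 [166. 231.]
 [230. 368.]
 [209. 378.]]
0 hover [0.382 0.326 0.2  ] [ 0.66 -0.04  2.01 -0.    1.17  1.68]
0 grasp [0.382 0.326 0.078] [ 0.66  0.1   2.12 -0.    0.92  1.68]
0 start [0.477 0.111 0.122] [ 0.18  0.02  2.11 -0.    1.01  1.58]
0 end [ 0.512 -0.091  0.122] [-0.22  0.08  2.05 -0.    1.01  1.18]
0 lean [0.461 0.207 0.079] [0.12 0.11 2.16 0.48 0.95 1.22]
0 leanup [0.456 0.234 0.157] [0.17 0.01 2.1  0.44 1.07 1.35]
1 hover [0.382 0.326 0.2  ] [ 0.66 -0.04  2.01 -0.    1.17 -1.47]
1 grasp [0.382 0.326 0.078] [ 0.66  0.1   2.12 -0.    0.92 -1.47]
1 start [0.477 0.111 0.122] [ 0.18  0.02  2.11 -0.    1.01 -1.56]
1 end [ 0.512 -0.091  0.122] [-0.22  0.08  2.05  0.    1.01 -1.96]
1 lean [0.461 0.207 0.079] [ 0.12  0.11  2.16  0.48  0.95 -1.92]
1 leanup [0.456 0.234 0.157] [ 0.17  0.01  2.1   0.44  1.07 -1.79]
```

```bash
python3 - <<'E'
from plan import *; from cell import manip,cams
o=orient(YS)
manip.set_gripper(.07)
manip.move_pose(S+[0,0,.2],o)
manip.move_linear(S+[0,0,H],rate=.12)
print(manip.state()['contact_force'])
manip.set_gripper(.0,force=40); s=manip.state(); print('grip',s['gripper_width'],s['grasp_force'],s['tool_pos'],s['clock'])
manip.move_linear(S+[0,0,H+.10],rate=.12)
s=manip.state(); print('lift',s['gripper_width'],s['contact_force'],s['tool_pos'])
manip.move_pose(pl(0,.2,.19),orient(YP)); manip.move_linear(pl(0,.082,.19),rate=.12)
s=manip.state();print(s['tool_pos'],pl(0,.082,.19),s['gripper_width'],s['clock'])
import pickle
c=cap(cams,'side','side1.png');pickle.dump(c,open('side1.pkl','wb'))
from meas import cloud
uv,P,ok=cloud(c); L=(P-C)@RP.as_matrix()
m=ok&(L[:,2]>.095)&(abs(L[:,0])<.09)&(L[:,1]>.06)&(L[:,1]<.12)
Q=L[m];print('face x',np.percentile(Q[:,0],[1,99]),'y',np.percentile(Q[:,1],[2,50,98]), 'n',m.sum())
m=ok&(abs(L[:,0])<.05)&(L[:,1]>.06)&(L[:,1]<.12)&(L[:,2]>.06)
print('z low/high',np.percentile(L[m,2],[1,99]))
E
```

```text
[ 0.70504429 -1.47290637  0.28622974]
grip 0.023632762039858656 39.99270637985319 [0.38205375 0.32640123 0.07802108] 5.7917
lift 0.02377159988464495 [-0.34439056 -0.57657565 -5.33617186] [0.38128576 0.32597173 0.17689499]
[0.47657217 0.11383819 0.18998232] [0.47668387 0.11332768 0.19      ] 0.02382898453480309 8.4667
face x [-0.07598514  0.07023254] y [0.06927187 0.09587991 0.1188283 ] n 9332
z low/high [0.11405645 0.55446705]
```

View pics/side1.png

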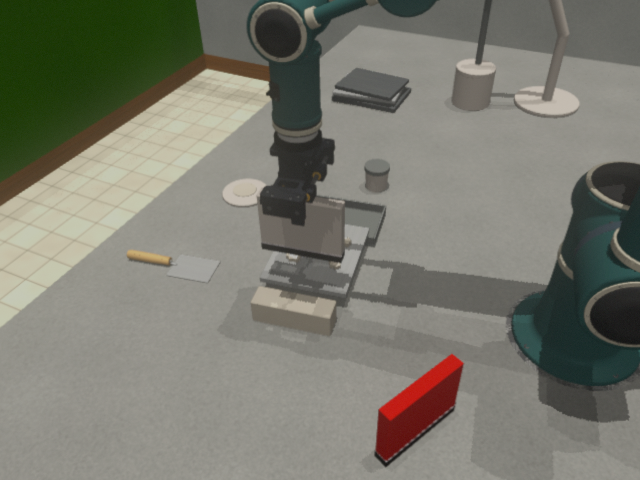

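The scraper is held square above the plate's brick end, blade at pixels (262,248)–(343,260), with x centred within 3 mm. Next is the wipe.

```bash
python3 - <<'E'
from plan import *; from cell import manip,cams
zb=.0445
manip.move_linear(pl(.002,.082,zb+H),rate=.1); print(manip.state()['contact_force'],manip.state()['tool_pos'])
manip.move_linear(pl(.002,-.09,zb+H),rate=.07); print(manip.state()['contact_force'])
manip.move_linear(pl(.002,-.128,zb+H),rate=.07); manip.dwell(.2)
print(manip.state()['contact_force'],manip.state()['gripper_width'])
manip.move_linear(pl(.002,-.128,.2),rate=.15)
manip.move_linear(pl(.002,.06,.22),rate=.2)
print(manip.state()['clock'])
a=cap(cams,'scene','scene2.png')['image'];b=cap(cams,'side','side2.png')['image']
x=cv2.resize(a[200:310,220:420],(800,440//1)); 
y=cv2.resize(b[170:310,230:410],None,fx=3,fy=3)
cv2.imwrite('pics/crop2.png',np.vstack([cv2.resize(x,(540,297)),y[:300,:540]]))
E
```

```text
[ 0.52726928  0.49603394 -4.78226722] [0.47929181 0.11383589 0.12299187]
[-0.24095783 -0.33356735 -3.45931128]
[-0.34009495  0.39320053 -4.77599391] 0.023920455628503066
14.6
```

View pics/crop2.png

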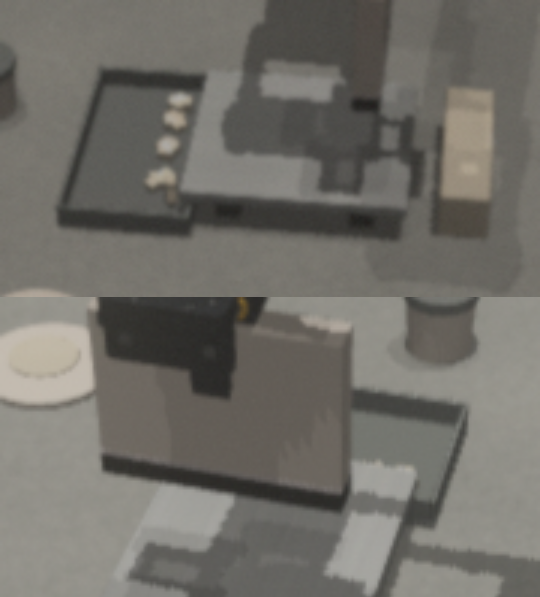

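The scene crop shows an empty plate and four bright chips in the tray at (180,100), (175,118), (167,145) and (160,178), plus a shaded one near (172,197). I'll move the scraper to its hover pose and check the fifth chip by depth.

```bash
python3 - <<'E'
from plan import *; from cell import manip,cams; from meas import cloud
manip.move_linear(pl(0,.2,.22),rate=.25)
manip.move_pose(lean(.03,.08),orient(YP,TH)); print(manip.state()['clock'])
ims=[]
for n,(r0,r1,c0,c1) in(('scene',(215,295,235,335)),('side',(180,260,270,395))):
    c=cap(cams,n); uv,P,ok=cloud(c); L=(P-C)@RP.as_matrix()
    hsv=cv2.cvtColor(c['image'],cv2.COLOR_BGR2HSV).reshape(-1,3)
    for nm,m in(('tray',(abs(L[:,0])<.09)&(L[:,1]>-.2)&(L[:,1]<-.09)&(L[:,2]>.0085)),('plate',(abs(L[:,0])<.083)&(abs(L[:,1])<.097)&(L[:,2]>.047)&(L[:,2]<.06))):
        k,lab,st,ce=cv2.connectedComponentsWithStats((m&ok).reshape(480,640).astype(np.uint8))
        for i in range(1,k):
            if st[i,4]>6:
                q=(lab==i).ravel(); print(n,nm,ce[i].round(),st[i,4],L[q].mean(0).round(3),'zmax',L[q,2].max().round(3),np.median(hsv[q],0))
    ims.append(cv2.resize(c['image'][r0:r1,c0:c1],(600,300 if n=='side' else 300),interpolation=cv2.INTER_CUBIC))
cv2.imwrite('pics/crop3.png',np.vstack(ims))
E
```

```text
15.925
scene tray [293. 251.] 195 [ 0.011 -0.095  0.04 ] zmax 0.046 [ 25.  11. 137.]
scene tray [285. 241.] 91 [-0.051 -0.126  0.013] zmax 0.02 [ 19.  36. 149.]
scene tray [282. 255.] 50 [ 0.    -0.126  0.013] zmax 0.019 [ 19.   31.  150.5]
scene tray [281. 268.] 81 [ 0.054 -0.119  0.016] zmax 0.032 [ 20.  39. 120.]
side tray [345. 226.] 181 [-0.034 -0.1    0.038] zmax 0.045 [ 25.   9. 165.]
side tray [368. 240.] 14 [-0.086 -0.092  0.016] zmax 0.021 [30. 11. 71.]
```

View pics/crop3.png

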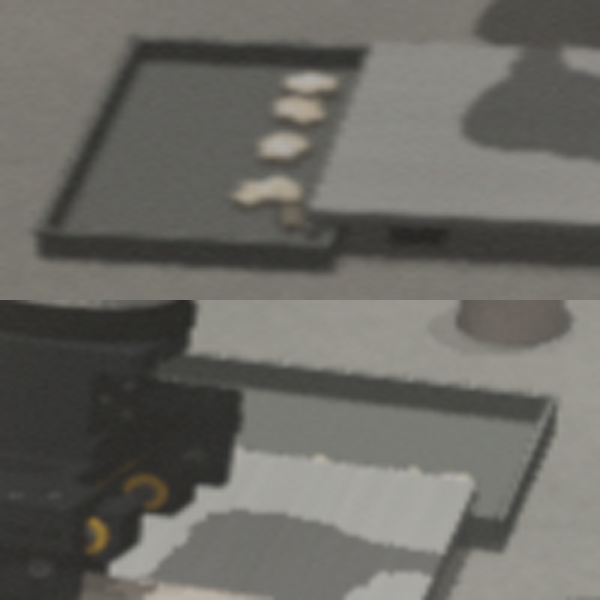

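All five chips are in the tray: two at scene (285,241), one at (282,255), and two at (281,268), one of them propped on end with its top at 32 mm, under the limit. The plate is empty. Now the leaning placement.

```bash
python3 - <<'E'
from plan import *; from cell import manip,cams; from meas import cloud
manip.move_linear(lean(.008,.03),rate=.12); f0=manip.state()['contact_force']
for dz in np.arange(.004,-.0045,-.001):
    manip.move_linear(lean(.004,dz),rate=.05); d=manip.state()['contact_force']-f0
    if d[2]>3: break
print('down',dz,d)
for dy in np.arange(.003,-.004,-.001):
    manip.move_linear(lean(dy,dz+.0005),rate=.05); d=manip.state()['contact_force']-f0
    if RP.inv().apply(d)[1]>2.5: break
print('side',dy,d)
manip.set_gripper(.045); manip.dwell(.5); s=manip.state(); print(s['contact_force'],s['gripper_width'],s['clock'])
c=cap(cams,'side','side4.png');uv,P,ok=cloud(c);L=(P-C)@RP.as_matrix()
m=ok&(abs(L[:,0])<.07)&(L[:,1]>.14)&(L[:,1]<.24)&(L[:,2]>.02)&(L[:,2]<.07)
a,b=np.polyfit(L[m,2],L[m,1],1); print('tilt deg',np.degrees(np.arctan(-a)),'n',m.sum())
E
```

```text
down -0.001 [-4.03632675 -3.4447083   9.06629518]
side 0.001 [-2.89275426  3.40606479  6.30054565]
[-0.51130288 -0.23451225  0.11401201] 0.04466949354894813 20.3083
tilt deg 24.63439786058395 n 2227
```

View pics/side4.png

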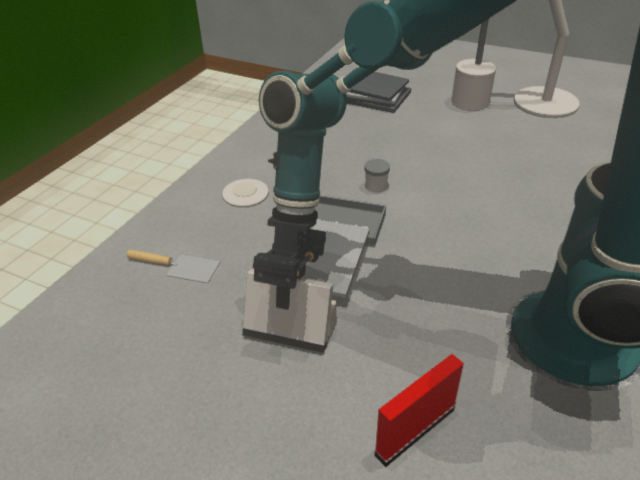

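The scraper leans on the brick, blade on the bench at (245,335)–(325,347), tilted about 24°, and the fingers are open. I'll back out along the tool axis and check.

```bash
python3 - <<'E'
from plan import *; from cell import manip,cams; from meas import cloud
s=manip.state(); u=-R.from_rotvec(s['tcp_rot']).apply([0,0,1])
manip.move_linear(s['tool_pos']+.1*u,rate=.08); print(manip.state()['contact_force'])
p=manip.state()['tool_pos']; manip.move_linear(p+[0,0,.12],rate=.2); manip.dwell(.3)
for n in('side','scene'):
    c=cap(cams,n,n+'5.png');uv,P,ok=cloud(c);L=(P-C)@RP.as_matrix()
    if n=='side':
        m=ok&(abs(L[:,0])<.07)&(L[:,1]>.14)&(L[:,1]<.24)&(L[:,2]>.02)&(L[:,2]<.09)
        a,b=np.polyfit(L[m,2],L[m,1],1); print('tilt deg',np.degrees(np.arctan(-a)),'n',m.sum())
a=cv2.imread('pics/side5.png')[160:400,200:440];b=cv2.imread('pics/scene5.png')[200:300,220:460]
cv2.imwrite('pics/crop5.png',np.vstack([cv2.resize(a,None,fx=1.7,fy=1.7),cv2.resize(b,None,fx=1.7,fy=1.7)])); print(manip.state()['clock'])
E
```

```text
[ 0.43095816  0.15867553 -0.01025355]
tilt deg 24.780790472092175 n 3164
22.9083
```

View pics/crop5.png

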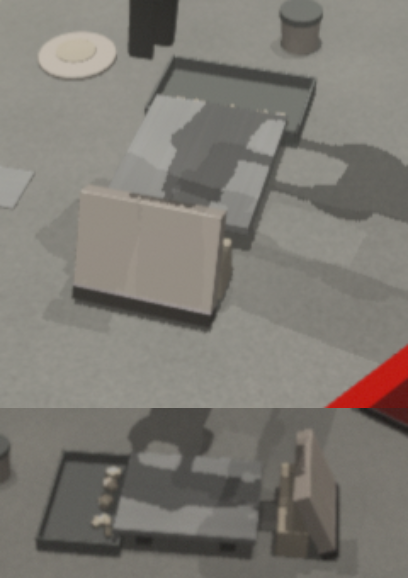

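The crop shows the scraper leaning on the brick at about 25°, blade down at crop (75,290)–(212,320). The gripper is clear and the chips are in the tray at crop (105,470–535). The jar and tub lid are undisturbed.

```bash
python3 -c "
from cell import order
print(order.close_job())"
```

```text
the job is handed in; nothing more can be done
None
```

I handed the job in at about 23 s: all five chips are in the tray and the released scraper leans blade down against the brick at about 25°, but the hand-in returned no verdict.

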